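# Clear the last-length gauge, then draw it out to the size mark and hold it

## Robot

A 7-joint arm with a two-finger parallel gripper is mounted at the origin on the work surface. World frame = base frame: x ahead of the robot, y to its left, z up, the work surface at z = 0. Lengths are in mm, angles in rad, forces in N, time in s.
With the tool pointing down it reaches from about 350 to 775 mm from the base axis. Payload 3.1 kg.
Tool frame: the origin (TCP) lies between the finger pads; the fingertips stand 14 mm ahead of it and the grasp point (between the pads) lies 5 mm behind it; z points along the fingers, y is the line along which they close (so a half turn about z gives the same grasp; the last joint's range is limited). The gripper opens to 85 mm and grips with 20 to 120 N. Pads are 22 mm wide; open, the fingers measure 114 mm over their backs; the gripper's body (76 mm by 85 mm) begins 54 mm behind the grasp point. The pads swing forward as they close: fully open they stand 13 mm farther back than shut.
Start: joints at [-1.243, 0.311, 0.014, 1.512, -0.004, 1.319, -0.027], TCP at [198.76, 512.846, 245.304] pointing down, gripper open.
Joint ranges: [-2.7, 2.7], [-0.3, 1.91], [-1.27, 1.3], [0.12, 2.57], [-1.44, 4.58], [0.2, 2.03], [-3.05, 3.05]. Speed limits (rad/s): [2.79, 2.79, 3.14, 3.14, 3.14, 3.14, 3.14].

## Interface

Orientations are given as a unit quaternion [x, y, z, w].
In Python, from bench import sense, read_camera, camera_info, finish_job, search_frame, silhouettes gives the robot as it stands.
- The arm moves only by the tool advance, called in YAML: its name, and indented under it one key for each argument. Schema: {"type":"object","properties":{"segments":{"type":"object","properties":{"rows":{"type":"array","items":{"type":"array","items":{"type":"number"},"minItems":6,"maxItems":6},"minItems":1,"maxItems":10}},"additionalProperties":false,"required":["rows"]},"finger_gap":{"type":"number"},"only":{"type":"string"},"quiet":{"type":"boolean"},"lines":{"type":"string"}},"required":["segments"],"additionalProperties":false}. segments is an object whose key "rows" holds a list of rows, 1 to 10 of them, each of 6 numbers: dx, dy, dz in units of 50 mm, then a rotation vector rx, ry, rz in units of 0.05 rad; each row is the pose to reach, as a shift and turn from the pose commanded when the call began, along the tool's axes at that moment; what a row does not reach only later rows make up. A row lasts 1/8 s, in which the tool goes at most 62.5 mm and 0.188 rad, less where a joint would pass 70% of its speed; a pose out of reach is approached as far as the arm can. finger_gap is the opening from 0.0 (shut) to 1.0 (fully open), set as the call begins (left out keeps the last). The fingers move at their own pace and stop on an object; the grip force is fixed at half the most. Time passes only in rows, so rows that do not move let the fingers close. The tool returns the time, the measured TCP pose, the force, the opening and the grip force at its end. only (a regular expression) keeps the lines of the reply that match it, lines (a string "A,B") keeps lines A to B, and quiet returns only ok. Input that does not fit is refused with a message, and nothing moves.
- sense(): the state, without advancing time (a new reading comes with each control period).
- read_camera(name): name is "side" or "top" or "wrist"; returns (picture, depth): 400x640x3 uint8, blue, green, red; 400x640 float32, mm along the optical axis (not along the pixel's ray), 0 where there is no reading.
- camera_info(name): a dict with "K" (3x3 intrinsics, pixels), "world_from_camera" (4x4, takes a point from camera to world coordinates). Camera axes: x right, y up, looking along -z (the intrinsics and any distortion apply to the point x, -y, -z); pixel columns grow to the right and rows downward; lengths in mm; the calibration is good to about 2 mm. A picture is of the moment at which its call begins: read the wrist's pose just before it. camera_info takes no time and is no camera call; for the wrist camera it gives the pose at the moment of the call.
- finish_job(): hands the job in; it is judged then, once.
Trained networks look in the newest picture that a camera, given by its name, has taken for a name from the list of things; names that differ only in an ending like _2 or _b are one class to them, and where a whole thing is asked for, a point or a joint stands for the part that bears it (a point fixed in the world has none). Each returns a list of dicts, best first, with "conf" (0 to 1); they miss things now and then, are a little off and sometimes report something else, mostly with a low value. They report only what shows in the picture. A call takes as long as a camera call. They do not tell look-alikes from the thing itself.
- search_frame(camera, name): "xy" ([column, row] as shares, 0 to 1, of the picture: columns of its width, rows of its height, amid what is visible of it).
- silhouettes(camera, name): "mask" (400x640 bool, what is visible of it) and "xy" ([column, row] as shares, 0 to 1, of the picture: columns of its width, rows of its height, amid what is visible of it).
The state is a dict: "t": time; "joints": joint angles; "dq": joint speeds; "joint_torque": joint torques, N m; "tcp_pos": TCP position; "ee_rot": TCP orientation; "force": force on the tool from outside, world axes, zero at the start; "moment": the same for the moment, N m; "finger_gap": opening from 0.0 (shut) to 1.0 (fully open); "grasp_force": force on a finger pad.
Only numpy, scipy, OpenCV 4.12 (cv2) and the standard library are available. Lean on these libraries where they do the work, as an engineer would, in place of code of your own. Each camera call takes 0.05 s, during which the arm holds its last target. There are 200 camera calls.

## Task

Two stray heel blocks lie on the bed of the shoe-last length gauge: put the red one in the red bin and the blue one in the blue bin. Then grip the gauge's upright black head, squeezing its yellow side button to release the lock, and draw the telescoping arm out until the tip of its orange pointer stands at the green size rider on the scale, level with the rider's white line. Finish while still holding it there with the button squeezed, as a spring pulls the arm back; leave everything else on the bench where it is.

Things in the scene. Friction and masses are not known exactly. Their poses are not given: they have to be found in the camera images.
- gauge: length gauge fixed to the bench. Origin on the bench under the mouth of its aluminium outer tube; x = the way the arm extends, z up. Grey bed x -195 to 230, y -62 to 92 mm, 12 high. Tube x -190 to 0, y +-16, up to 45 mm high; steel catch on it at x -22 to -10, y 16 to 30, up to 52 mm high. White scale, ticks every 6.67 mm, along y 52 to 68
- length_arm (a joint): how far the telescoping arm is drawn out, m: 0 = home (start), up to 0.15. A spring draws it home with 3 N at 0 and 5.3 N at 0.15, friction 0.5 N more. While the button is out, a hook locks it at 0 (1 to 2 mm of play)
- lock_button (a joint): travel of the yellow lock button, m: 0 = out (locked), 0.007 = fully squeezed in. The hook is clear of its catch from about 0.0035 on. Its spring takes 2 N at 0 and 5.5 N at 0.007; it springs out when let go
- grip (a point): centre of the arm's upright black grip post, moves with the arm; 70 mm above the bench, at gauge x = 22 mm when home. Post 26 mm along gauge x, 45 to 87 mm above the bench; plain face at gauge y -14.5, yellow button face at +22 (36.5 mm across, 29.5 squeezed). Grip from above, fingers closing along gauge y. Below it a carriage 38 x 50 mm, top 45 mm above the bench
- button_face (a point): centre of the outer face of the yellow button, on the +y side of the grip post, 68 mm above the bench; the face is 22 mm (along gauge x) by 34 mm high; pressed towards gauge -y
- pointer (a point): tip of the flat orange pointer, 17 mm above the bench, 64 mm to gauge +y of the arm's axis, at the same gauge x as the grip; moves with the arm
- rider: green size rider fixed beside the scale, 10 mm along the scale, 20 mm across it, 8 mm high, standing on the bed; origin on its underside; x axis along the gauge's x
- size_mark (a point): centre of the white line on top of the green rider; x axis along the gauge's x. The arm must be drawn out 60 to 120 mm, varying, to bring the pointer beside it
- heel_red: D-shaped red heel block, black sole layer: 37 mm long (x), 34 wide (y), 30 high, about 40 g; origin on its underside, at the centre of its round end (radius 17), 20 mm from the flat end at x = -20; z up. Grip the flat parallel sides, 34 mm apart, x = -20 to 0. Starts upright on the gauge bed (12 mm above the bench), in the way of the sliding head
- heel_blue: D-shaped blue heel block, black sole layer: 37 mm long (x), 34 wide (y), 30 high, about 40 g; origin on its underside, at the centre of its round end (radius 17), 20 mm from the flat end at x = -20; z up. Grip the flat parallel sides, 34 mm apart, x = -20 to 0. Starts upright on the gauge bed (12 mm above the bench), in the way of the sliding head
- heel_red_mid (a point): centre of the red heel block
- heel_blue_mid (a point): centre of the blue heel block
- bin_red: red open bin, 110 x 110 x 40 mm, walls 4 mm, fixed; origin under its centre
- bin_blue: blue open bin, same size, fixed; origin under its centre
- bin_red_in (a point): centre of the red bin's inner floor, about 4 mm above the bench
- bin_blue_in (a point): centre of the blue bin's inner floor
- last_a: grey-green plastic shoe last, 175 mm long, 64 wide, up to 78 mm high, far side of the bench; bystander
- last_b: second such last, far side; bystander
- heel_black: black D-shaped heel block like the coloured ones, left of the gauge; bystander, stays where it is
- glue_jar: small glass jar, yellow lid, 64 mm across, 85 high; bystander
- thread_spool: wooden spool, 44 mm across, 50 high, left of the gauge; bystander
- cobbler_hammer: hammer lying on the left of the bench; bystander
- rivet_tin: flat red tin, 60 mm across, 40 high, on the right; bystander
There are look-alikes about, which are no part of the job. There is more than one size of the heel_blue; the job needs the smallest.

How it is judged:
By the outcome, as a careful person would: the job done as asked, in the order asked, and still so for the second after the job is handed in, while the arm keeps its last pose, push and grip.
It also fails if it takes over 66 s, if anything falls off the work surface, if the arm or the gripper's body presses on something with over 40 N, if the wrist force passes 120 N, or if a joint passes its speed limit or range.

## Working session

There is one attempt and no reset: what is moved stays moved. The work goes in short steps, Python scripts to look and compute and a tool call to move; the robot and the scene stay as the last step left them, time stands still between calls to the robot, and variables do not carry over. Pictures are saved under pics/ and viewed, at most 10 in all, crops included, and the job is handed in when it is done.

```bash
mkdir -p pics && ls
```

Create h.py:
```python
import numpy as np, cv2
from bench import *
from scipy.spatial.transform import Rotation as R
def grab(cam,out=None):
    ci=camera_info(cam); p,d=read_camera(cam)
    if out: cv2.imwrite('pics/'+out,p)
    return p,d,ci
def world(ci,d,u=None,v=None):
    K=np.array(ci['K']);T=np.array(ci['world_from_camera'])
    if u is None: v,u=np.mgrid[:400,:640]
    u=np.asarray(u);v=np.asarray(v)
    z=d[v.astype(int),u.astype(int)]
    P=np.stack([(u-K[0,2])/K[0,0]*z,-(v-K[1,2])/K[1,1]*z,-z],-1)
    return P@T[:3,:3].T+T[:3,3]
```

Run:
```python
from h import *
for c in ['top','side']:
    p,d,ci=grab(c,c+'1.png'); print(c,np.round(ci['K'],1).tolist(),np.round(ci['world_from_camera'],2).tolist(),{k:v for k,v in ci.items() if k not in('K','world_from_camera')})
    for n in ['heel_red','heel_blue','bin_red','bin_blue','rider','size_mark','grip','pointer','button_face','gauge']:
        for r in search_frame(c,n)[:3]:
            u,v=r['xy'][0]*640,r['xy'][1]*400
            print(n,round(r['conf'],2),round(u),round(v),np.round(world(ci,d,[u],[v])[0]))
print(sense())
```

```text
pics
top [[400.6, 0.0, 321.5], [0.0, 400.6, 199.9], [0.0, 0.0, 1.0]] [[0.01, 1.0, -0.06, 520.84], [-1.0, 0.01, 0.01, 54.14], [0.01, 0.06, 1.0, 1191.84], [0.0, 0.0, 0.0, 1.0]] {}
heel_red 0.44 319 236 [489.  50.  45.]
heel_blue 0.71 284 226 [515. 150.  45.]
heel_blue 0.61 398 206 [ 578. -177.   46.]
bin_red 0.71 442 197 [ 608. -316.    4.]
bin_blue 0.75 444 249 [ 454. -320.    7.]
bin_blue 0.37 400 147 [ 747. -181.   54.]
grip 0.73 291 233 [498. 127.  90.]
grip 0.39 490 214 [ 560. -444.   39.]
pointer 0.79 293 230 [506. 121.  85.]
pointer 0.32 442 195 [ 614. -316.    8.]
button_face 0.3 188 241 [469. 426.  27.]
gauge 0.57 292 227 [513. 125.  87.]
side [[379.2, 0.0, 321.1], [0.0, 379.2, 203.8], [0.0, 0.0, 1.0]] [[-0.86, 0.35, -0.37, 209.49], [-0.51, -0.57, 0.64, 713.85], [0.02, 0.74, 0.67, 740.1], [0.0, 0.0, 0.0, 1.0]] {}
heel_red 0.65 353 219 [489.  50.  41.]
heel_blue 0.8 355 169 [ 583. -147.   43.]
heel_blue 0.74 372 208 [463. -13.  43.]
heel_blue 0.68 409 187 [ 411. -152.   43.]
bin_red 0.7 369 150 [ 611. -319.    4.]
bin_blue 0.81 409 156 [ 477. -352.    6.]
grip 0.56 337 238 [490
[... 209 characters left out ...]
t': 1.1, 'joints': array([-1.24268437,  0.31092332,  0.01398437,  1.51149488, -0.00440502,
        1.31917967, -0.02720084]), 'dq': array([-0.00030315, -0.00098661,  0.00049475, -0.00084135, -0.00052932,
       -0.00080804,  0.00035544]), 'joint_torque': array([ 4.03416607e-06, -3.79817820e+01,  1.45851080e-01, -2.30865312e+01,
        1.24616880e-02,  1.64017179e-03, -1.63938068e-05]), 'tcp_pos': array([198.7617216 , 512.85551753, 245.29304633]), 'ee_rot': array([1.83810557e-01, 9.82961687e-01, 1.17184086e-05, 7.87632481e-06]), 'force': array([1.22913476, 0.36017312, 0.89242807]), 'moment': array([ 0.03288257,  0.03806451, -0.05819344]), 'grasp_force': 0.0, 'finger_gap': 0.9990331909074334}
```

View images.

```bash
python3 -c "
import cv2
a=cv2.imread('pics/top1.png');cv2.imwrite('pics/top1c.png',cv2.resize(a[130:300,230:490],None,fx=3,fy=3,interpolation=cv2.INTER_CUBIC))
a=cv2.imread('pics/side1.png');cv2.imwrite('pics/side1c.png',cv2.resize(a[120:310,240:500],None,fx=3,fy=3,interpolation=cv2.INTER_CUBIC))"
```

```text
(no output)
```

View pics/top1c.png

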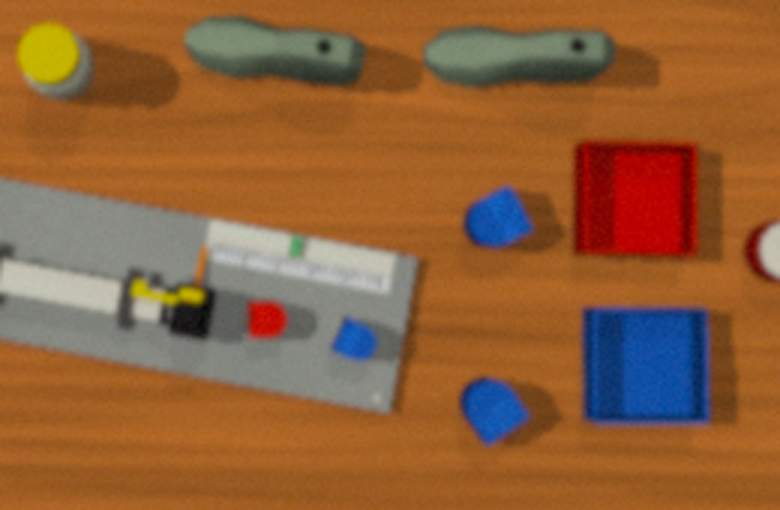

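View pics/side1c.png

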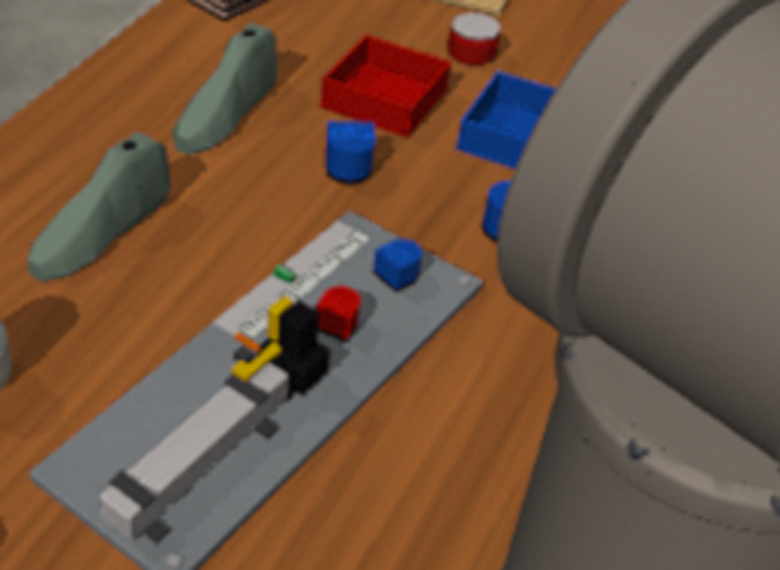

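The rows are not in the units I measure in: shifts go in units of 50 mm and turns go in units of 0.05 rad. I convert before sending: -429 mm is -8.58, -330 mm is -6.6, 1.38 rad is 27.6.

advance:
  segments: {"rows":[[-0.86, -0.66, -0.08, 0, 0, 2.8], [-1.72, -1.32, -0.16, 0, 0, 5.6], [-2.6, -2, -0.24, 0, 0, 8.4], [-3.5, -2.7, -0.32, 0, 0, 11.6], [-4.4, -3.4, -0.4, 0, 0, 14.8], [-5.3, -4.08, -0.48, 0, 0, 18], [-6.2, -4.8, -0.56, 0, 0, 21.2], [-7.04, -5.44, -0.6, 0, 0, 24.4], [-7.8, -6, -0.6, 0, 0, 27.6], [-8.58, -6.6, -0.6, 0, 0, 27.6]]}
  finger_gap: 1.0

```text
t: 2.35
tcp_pos: [480.3, 49.1, 275.6]
ee_rot: [0.768, 0.641, 0.001, -0.0]
force: [0.1, 0.2, 0.5]
finger_gap: 1.002
grasp_force: 0.0
```

Add to h.py:
```python
def color(p,d,ci,lo,hi,zlo,zhi,xlim,ylim):
    hsv=cv2.cvtColor(p,cv2.COLOR_BGR2HSV); m=cv2.inRange(hsv,lo,hi)>0
    W=world(ci,d); m&=(W[...,2]>zlo)&(W[...,2]<zhi)&(W[...,0]>xlim[0])&(W[...,0]<xlim[1])&(W[...,1]>ylim[0])&(W[...,1]<ylim[1])&(d>0)
    return m,W[m]
def rect(P):
    (c,s,a)=cv2.minAreaRect(P[:,:2].astype(np.float32)); return np.round(c,1),np.round(s,1),round(a,1)
RED1=((0,120,60),(6,255,255));BLUE=((105,120,40),(130,255,255));GREEN=((45,90,40),(85,255,255));YEL=((22,120,80),(35,255,255));ORA=((7,170,120),(20,255,255))
```

Run:
```python
from h import *
s=sense();print(s['tcp_pos'],s['joints'],s['t'])
p,d,ci=grab('wrist','w1.png');np.save('w1d.npy',d);np.save('w1T.npy',np.array(ci['world_from_camera']));np.save('w1K.npy',np.array(ci['K']))
print(np.round(ci['world_from_camera'],2).tolist())
```

```text
[480.26444435  49.10066448 275.63758371] [-0.62723459  0.16587483  0.57178518  1.64898281 -0.0924199   1.35265468
 -0.22085197] 2.35
[[0.98, 0.17, 0.05, 494.06], [-0.18, 0.94, 0.31, 128.53], [0.0, -0.31, 0.95, 404.41], [0.0, 0.0, 0.0, 1.0]]
```

View pics/w1.png

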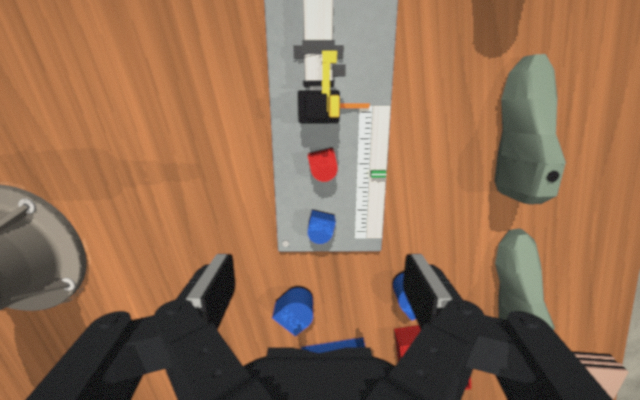

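The wrist view shows the gauge: head at (318,106), red heel (322,164), small blue heel (321,227), rider (378,174), orange pointer tip (366,106). The two larger blue blocks stand off the bed.

Create m.py:
```python
from h import *
def meas(p,d,ci,tag=''):
    B=((400,560),(-60,170))
    for n,c,z,bx in [('red',RED1,(34,50),B),('blue',BLUE,(34,50),((400,540),(-60,60))),('green',GREEN,(10,30),B),('yel',YEL,(60,100),B),('ora',ORA,(12,30),((500,600),(60,200)))]:
        m,P=color(p,d,ci,*c,*z,*bx)
        if len(P)<4: print(tag,n,'none');continue
        ys,xs=np.nonzero(m); print(tag,n,len(P),'med',np.round(np.median(P,0),1),'px',round(xs.mean(),1),round(ys.mean(),1),'rect',*rect(P))
```

Run:
```python
from m import *
p=cv2.imread('pics/w1.png');d=np.load('w1d.npy');ci=dict(K=np.load('w1K.npy'),world_from_camera=np.load('w1T.npy'))
meas(p,d,ci,'w')
# bed mask -> yaw
W=world(ci,d);hsv=cv2.cvtColor(p,cv2.COLOR_BGR2HSV)
m=(W[...,2]>7)&(W[...,2]<18)&(W[...,0]>300)&(W[...,0]<640)&(W[...,1]>-60)&(d>0)
P=W[m];print('bed',len(P),rect(P),np.median(P[:,2]))
for e,(a) in (('right',1),('left',-1)):
    ys=np.arange(0,240,4);pts=[]
    for r in ys:
        c=np.nonzero(m[r])[0]
        if len(c): pts.append(W[r,c.max() if a>0 else c.min()])
    pts=np.array(pts);f=np.polyfit(pts[:,1],pts[:,0],1);print(e,f,np.std(pts[:,0]-np.polyval(f,pts[:,1])))
m2=(hsv[...,2]<60)&(W[...,2]>78)&(W[...,2]<100)&(W[...,1]>80)&(W[...,1]<180)&(W[...,0]>440)&(W[...,0]<560)
print('black',m2.sum(),rect(W[m2]),np.median(W[m2],0))
p2,d2,c2=grab('top');meas(p2,d2,c2,'t')
```

```bash
python3 -c "
import cv2
a=cv2.imread('pics/w1.png');cv2.imwrite('pics/w1c.png',cv2.resize(a[40:260,255:405],None,fx=2.7,fy=2.7,interpolation=cv2.INTER_CUBIC))"
```

```text
w red 720 med [486.5  54.2  42.1] px 323.0 165.2 rect [486.5  51.7] [33.5 37.1] 3.2
w blue 607 med [467.2 -30.5  42.1] px 320.3 228.8 rect [466.6 -33.8] [37.5 33.8] 67.0
w green 27 med [554.1  27.9  20. ] px 376.0 173.0 rect [554.1  25.7] [ 7.4 10.9] 81.6
w yel 266 med [508.4 123.3  84.9] px 332.8 105.2 rect [506.2 124.2] [23.1 17.6] 81.1
w ora 62 med [535.7 117.4  17.2] px 352.7 105.4 rect [536.9 117.7] [ 2.4 34.2] 79.8
bed 22402 (array([500.9,  82.8]), array([313.8, 155.2]), 80.1) 12.22346050969756
right [2.12749539e-01 5.58471448e+02] 9.172336667073557
left [1.73571591e-01 4.08783909e+02] 0.46366840938783604
black 567 (array([490. , 125.5]), array([25.9, 22.8]), 80.2) [489.79727447 125.60115755  86.98060325]
t red none
t blue none
t green none
t yel 27 med [513.5 125.3  84.8] px 291.5 227.7 rect [509.7 125.7] [13.9 19.6] 69.7
t ora 11 med [536.6 114.2  17.1] px 296.5 219.1 rect [536.6 115.4] [ 3.  23.4] 89.6
```

View pics/w1c.png

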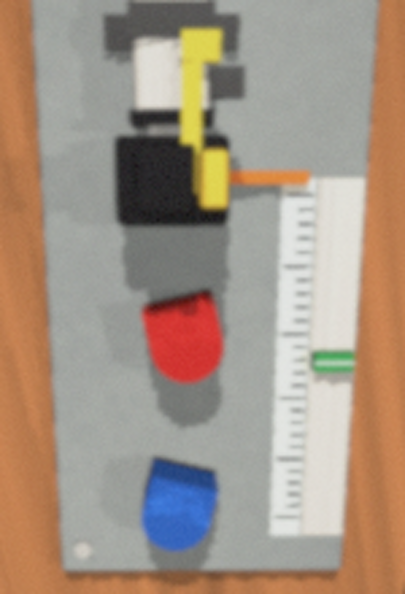

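advance:
  segments: {"rows":[[0.1, 0.04, 1, 0, 0, -2.4], [0.2, 0.08, 2.1, 0, 0, -4.68], [0.2, 0.08, 3.2, 0, 0, -4.68], [0.2, 0.08, 4, 0, 0, -4.68], [0.2, 0.08, 4.5, 0, 0, -4.68], [0.2, 0.08, 4.76, 0, 0, -4.68], [0.2, 0.08, 4.92, 0, 0, -4.68], [0.2, 0.08, 4.92, 0, 0, -4.68]]}
  finger_gap: 0.75

```text
t: 3.45
tcp_pos: [485.6, 59.5, 29.6]
ee_rot: [0.687, 0.726, 0.0, 0.0]
force: [-0.2, 1.0, -0.4]
finger_gap: 0.749
grasp_force: 0.0
```

Run:
```python
from m import *
p,d,ci=grab('top','t2.png')
for n,c,bx in [('redbin',RED1,((500,720),(-420,-220))),('bluebin',BLUE,((380,540),(-420,-240)))]:
    m,P=color(p,d,ci,*c,30,50,*bx);print(n,len(P),rect(P))
```

```text
redbin 213 (array([ 609.7, -307.1]), array([110.3, 106.3]), 89.6)
bluebin 193 (array([ 449.4, -316.3]), array([105.8, 110.1]), 0.6)
```

In the tool's units: -100 mm is -2, -50 mm is -1.

advance:
  segments: {"rows":[[0, 0, 0, 0, 0, 0], [0, 0, 0, 0, 0, 0], [0, 0, 0, 0, 0, 0], [0, 0, 0, 0, 0, 0], [0, 0, -0.2, 0, 0, 0], [0, 0, -1, 0, 0, 0], [0, 0, -2, 0, 0, 0]]}
  finger_gap: 0.0

```text
t: 4.38
tcp_pos: [483.7, 59.1, 129.5]
ee_rot: [0.687, 0.726, -0.002, -0.001]
force: [1.2, -0.4, -0.4]
finger_gap: 0.385
grasp_force: 59.9
```

In the tool's units: -365 mm is -7.3, 106 mm is 2.12.

advance:
  segments: {"rows":[[-1, 0.3, 0, 0, 0, 0], [-2.1, 0.6, 0, 0, 0, 0], [-3.2, 0.92, 0, 0, 0, 0], [-4.3, 1.24, 0, 0, 0, 0], [-5.4, 1.56, 0, 0, 0, 0], [-6.5, 1.88, 0, 0, 0, 0], [-7.3, 2.12, 0, 0, 0, 0], [-7.3, 2.12, 0.8, 0, 0, 0], [-7.3, 2.12, 1.6, 0, 0, 0], [-7.3, 2.12, 2, 0, 0, 0]]}

```text
t: 5.62
tcp_pos: [609.4, -298.0, 26.3]
ee_rot: [0.687, 0.726, -0.001, -0.003]
force: [-0.3, -0.1, -0.3]
finger_gap: 0.385
grasp_force: 59.8
```

advance:
  segments: {"rows":[[0, 0, 0.04, 0, 0, 0], [0, 0, 0.04, 0, 0, 0], [0, 0, 0.04, 0, 0, 0]]}
  finger_gap: 0.58

```text
t: 6.0
tcp_pos: [612.5, -300.1, 29.6]
ee_rot: [0.687, 0.726, 0.001, 0.002]
force: [0.8, -0.8, -0.1]
finger_gap: 0.582
grasp_force: 0.0
```

advance:
  segments: {"rows":[[0, 0, -0.6, 0, 0, 0], [0, 0, -1.6, 0, 0, 0], [0, 0, -2.4, 0, 0, 0]]}
  finger_gap: 0.58

```text
t: 6.38
tcp_pos: [612.0, -300.1, 151.0]
ee_rot: [0.687, 0.726, 0.001, 0.002]
force: [0.6, -0.3, 0.5]
finger_gap: 0.58
grasp_force: 0.0
```

Run:
```python
from m import *
p,d,ci=grab('wrist','w3.png')
s=sense();print(s['t'],s['tcp_pos'],s['ee_rot'])
```

```text
6.425 [ 614.7220226  -302.00957716  157.69446801] [0.68720135 0.72642946 0.00194405 0.00712461]
```

View pics/w3.png

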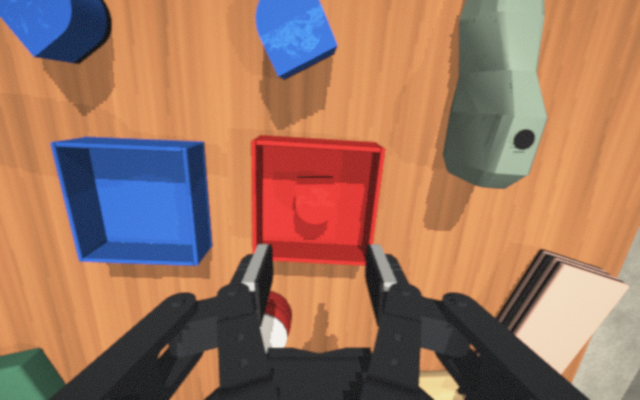

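The red block lies in the red bin at (313,205). Now the small blue one.

In the tool's units: -110 mm is -2.2, -65 mm is -1.3, 0.456 rad is 9.12.

advance:
  segments: {"rows":[[0.9, -0.4, 0, 0, 0, 2], [1.9, -0.84, 0, 0, 0, 4], [2.9, -1.3, 0, 0, 0, 6], [3.9, -1.76, 0, 0, 0, 8], [4.9, -2.2, 0, 0, 0, 9.12], [5.6, -2.56, 0.4, 0, 0, 9.12], [5.6, -2.56, 1, 0, 0, 9.12], [5.6, -2.56, 1, 0, 0, 9.12]]}
  finger_gap: 0.75

```text
t: 7.42
tcp_pos: [466.5, -26.3, 96.7]
ee_rot: [0.834, 0.552, -0.001, -0.001]
force: [-0.6, -0.3, 0.5]
finger_gap: 0.757
grasp_force: 0.0
```

Run:
```python
from m import *
p,d,ci=grab('wrist','w4.png')
m,P=color(p,d,ci,*BLUE,34,50,(400,540),(-70,60));print(len(P),rect(P))
s=sense();print(s['t'],s['tcp_pos'],s['ee_rot'],s['joints'])
```

```text
2341 (array([466.7, -34. ]), array([37.6, 33.5]), 65.7)
7.475 [468.03552507 -27.23872937  97.8932183 ] [8.33929664e-01 5.51870699e-01 1.05572969e-04 1.86526925e-04] [-0.53266312  0.34154987  0.68164319  1.95126382 -0.26469728  0.93757629
 -0.12256686]
```

Block confirmed at the same place; descend and grasp.

advance:
  segments: {"rows":[[0, 0.02, 0.7, 0, 0, 0], [0, 0.02, 1.1, 0, 0, 0], [0, 0.02, 1.36, 0, 0, 0], [0, 0.02, 1.36, 0, 0, 0]]}
  finger_gap: 0.75

```text
t: 7.98
tcp_pos: [469.3, -27.8, 29.6]
ee_rot: [0.834, 0.552, 0.0, 0.0]
force: [0.2, -0.3, 0.1]
finger_gap: 0.747
grasp_force: 0.0
```

advance:
  segments: {"rows":[[0, 0, 0, 0, 0, 0], [0, 0, 0, 0, 0, 0], [0, 0, 0, 0, 0, 0], [0, 0, 0, 0, 0, 0], [0, 0, -0.3, 0, 0, 0], [0, 0, -1.2, 0, 0, 0], [0, 0, -2, 0, 0, 0], [0, 0, -2, 0, 0, 0]]}
  finger_gap: 0.0

```text
t: 8.98
tcp_pos: [471.5, -27.6, 132.9]
ee_rot: [0.834, 0.552, 0.004, 0.002]
force: [0.7, -1.0, -1.4]
finger_gap: 0.389
grasp_force: 59.9
```

In the tool's units: -267 mm is -5.34, -215 mm is -4.3.

advance:
  segments: {"rows":[[-1, 0.36, 0, 0, 0, 0], [-2.1, 0.74, 0, 0, 0, 0], [-3.2, 1.14, 0, 0, 0, 0], [-4.3, 1.52, 0, 0, 0, 0], [-5.34, 1.9, 0, 0, 0, 0], [-5.34, 1.9, 0, 0, 0, 0], [-5.34, 1.9, 0.8, 0, 0, 0], [-5.34, 1.9, 1.6, 0, 0, 0], [-5.34, 1.9, 2.02, 0, 0, 0], [-5.34, 1.9, 2.02, 0, 0, 0]]}

```text
t: 10.22
tcp_pos: [450.5, -307.2, 25.9]
ee_rot: [0.833, 0.553, -0.001, -0.003]
force: [0.3, -0.2, -0.7]
finger_gap: 0.385
grasp_force: 59.9
```

advance:
  segments: {"rows":[[0, 0, 0, 0, 0, 0], [0, 0, 0, 0, 0, 0], [0, 0, 0, 0, 0, 0]]}
  finger_gap: 0.58

```text
t: 10.6
tcp_pos: [452.8, -310.4, 29.3]
ee_rot: [0.834, 0.552, 0.001, 0.001]
force: [-0.8, 0.0, -0.2]
finger_gap: 0.581
grasp_force: 0.0
```

advance:
  segments: {"rows":[[0, 0, -0.6, 0, 0, 0], [0, 0, -1.6, 0, 0, 0], [0, 0, -2.6, 0, 0, 0], [0, 0, -3.4, 0, 0, 0], [0, 0, -3.4, 0, 0, 0]]}
  finger_gap: 0.58

```text
t: 11.22
tcp_pos: [453.9, -312.2, 202.6]
ee_rot: [0.834, 0.552, 0.002, 0.004]
force: [0.5, -0.4, 0.1]
finger_gap: 0.58
grasp_force: 0.0
```

Run:
```python
from m import *
p,d,ci=grab('wrist','w5.png')
m,P=color(p,d,ci,*BLUE,24,60,(405,495),(-362,-272));print(len(P),rect(P),np.median(P,0))
s=sense();print(s['t'],s['tcp_pos'],s['ee_rot'],s['joints'])
```

```text
1050 (array([ 447.8, -315.3]), array([37.3, 33.8]), 65.3) [ 448.45369954 -312.30130842   34.08049378]
11.275 [ 452.86906555 -310.88866672  200.16035608] [0.8337784  0.55209527 0.00116662 0.00174393] [-0.00719535  0.4098405   0.79193601  1.61324357 -0.30574039  1.24278203
  0.44067467]
```

Blue block is in its bin. Now to the head.

In the tool's units: 160 mm is 3.2, -133 mm is -2.66, -0.05 rad is -1.

advance:
  segments: {"rows":[[1, -0.32, 0, 0, 0, 0], [2.1, -0.66, 0, 0, 0, -1], [3.2, -1.02, 0, 0, 0, -2], [4.3, -1.38, 0, 0, 0, -3], [5.4, -1.72, 0, 0, 0, -4], [6.5, -2.08, 0, 0, 0, -4.58], [7.6, -2.42, 0.2, 0, 0, -4.58], [8.34, -2.66, 0.6, 0, 0, -4.58], [8.34, -2.66, 0.8, 0, 0, -4.58], [8.34, -2.66, 0.8, 0, 0, -4.58]]}
  finger_gap: 0.85

```text
t: 12.52
tcp_pos: [490.9, 124.4, 156.5]
ee_rot: [0.765, 0.643, -0.002, -0.0]
force: [-0.6, -1.3, 0.4]
finger_gap: 0.849
grasp_force: 0.0
```

Run:
```python
from m import *
p,d,ci=grab('wrist','w6.png');meas(p,d,ci)
hsv=cv2.cvtColor(p,cv2.COLOR_BGR2HSV);W=world(ci,d)
m2=(hsv[...,2]<70)&(W[...,2]>78)&(W[...,2]<95)&(W[...,1]>80)&(W[...,1]<180)&(W[...,0]>440)&(W[...,0]<560)
m2=cv2.morphologyEx(m2.astype(np.uint8),cv2.MORPH_OPEN,np.ones((5,5)))>0
print('black',m2.sum(),rect(W[m2]),np.median(W[m2],0))
m,P=color(p,d,ci,*GREEN,10,30,(500,600),(-20,80));print('green ext',rect(P))
g=np.array([-.1716,-.9852]);h=np.array([.9852,-.1716]);c=np.array([493.2,125.])
for n,C,z in (('yel',YEL,(82,92)),('ora',ORA,(12,24)),('green',GREEN,(14,26))):
    m,P=color(p,d,ci,*C,*z,(450,620),(-20,180))
    if len(P): q=P[:,:2]-c; print(n,'gx',np.percentile(q@g,[2,50,98]).round(1),'gy',np.percentile(q@h,[2,50,98]).round(1))
q=W[m2][:,:2]-c;print('black gx',np.percentile(q@g,[1,50,99]).round(1),'gy',np.percentile(q@h,[1,50,99]).round(1))
s=sense();print(s['t'],s['tcp_pos'],s['ee_rot'],s['joints'])
```

```text
 red none
 blue none
 green none
 yel 462 med [509.4 125.3  84.8] px 344.2 211.8 rect [508.3 123.9] [22.8 13.1] 82.1
 ora 152 med [537.4 117.7  17.2] px 369.4 189.4 rect [538.3 117.8] [ 4.4 34.3] 79.8
black 1108 (array([490.3, 126.2]), array([26.2, 22.7]), 81.0) [490.65001672 128.12623257  86.95123153]
green ext (array([0., 0.]), array([0., 0.]), 0.0)
yel gx [-10.9  -1.7   9.3] gy [11.3 16.3 21.3]
ora gx [-2.8 -0.6  1.4] gy [28.7 44.9 61.9]
black gx [-13.3  -2.6  11.6] gy [-14.2  -2.6   8.3]
12.575 [491.78130712 123.77111844 157.48142591] [ 7.65983511e-01  6.42858845e-01 -1.32659342e-03  8.24015659e-05] [-0.73946918  0.32460075  0.57722912  1.77618711 -0.19486551  1.10058719
 -0.27125978]
```

View pics/w6.png

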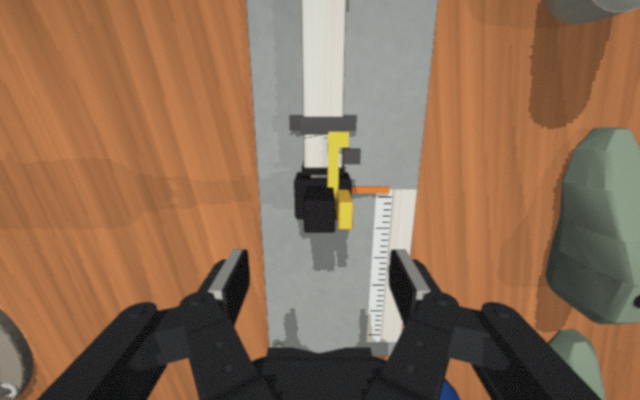

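In the tool's units: 50 mm is 1, 40 mm is 0.8.

advance:
  segments: {"rows":[[0, 0, 0.4, 0, 0, 0], [0, 0, 0.8, 0, 0, 0], [0, 0, 1, 0, 0, 0], [0, 0, 1, 0, 0, 0], [0, 0, 1, 0, 0, 0]]}
  finger_gap: 0.85

```text
t: 13.2
tcp_pos: [493.2, 125.4, 109.2]
ee_rot: [0.765, 0.643, 0.001, 0.0]
force: [-0.8, -0.1, -0.2]
finger_gap: 0.851
grasp_force: 0.0
```

```bash
python3 -c "
from bench import *
s=sense();print(s['tcp_pos'],s['ee_rot'])"
```

```text
[493.22308327 125.40928418 109.19517638] [7.65465665e-01 6.43476131e-01 8.13962697e-04 3.48199795e-04]
```

In the tool's units: 46 mm is 0.92, 36 mm is 0.72.

advance:
  segments: {"rows":[[0, 0, 0.4, 0, 0, 0], [0, 0, 0.72, 0, 0, 0], [0, 0, 0.92, 0, 0, 0], [0, 0, 0.92, 0, 0, 0]]}
  finger_gap: 0.85

```text
t: 13.7
tcp_pos: [491.9, 125.6, 61.6]
ee_rot: [0.765, 0.644, -0.001, -0.0]
force: [0.0, 0.1, -0.1]
finger_gap: 0.85
grasp_force: 0.0
```

advance:
  segments: {"rows":[[0, 0, 0, 0, 0, 0], [0, 0, 0, 0, 0, 0], [0, 0, 0, 0, 0, 0], [0, 0, 0, 0, 0, 0], [0, 0, 0, 0, 0, 0]]}
  finger_gap: 0.0

```text
t: 14.32
tcp_pos: [493.2, 125.9, 64.1]
ee_rot: [0.766, 0.643, 0.001, 0.0]
force: [-6.4, -0.7, 10.7]
finger_gap: 0.314
grasp_force: 60.0
```

Run:
```python
from m import *
s=sense();print(s['t'],s['tcp_pos'],s['ee_rot'],s['force'],s['finger_gap']*85)
```

```text
14.325 [493.16680139 125.86058202  64.12013011] [7.65507853e-01 6.43425235e-01 1.29527242e-03 1.29794892e-04] [-6.37873122 -0.67677494 10.67868855] 26.70072518997117
```

advance:
  segments: {"rows":[[-0.1, 0, 0, 0, 0, 0], [-0.24, 0, 0, 0, 0, 0], [-0.44, 0, 0, 0, 0, 0], [-0.68, 0, 0, 0, 0, 0], [-0.92, 0, 0, 0, 0, 0], [-1.16, 0, 0, 0, 0, 0], [-1.32, 0, 0, 0, 0, 0], [-1.4, 0, 0, 0, 0, 0], [-1.4, 0, 0, 0, 0, 0], [-1.4, 0, 0, 0, 0, 0]]}

```text
t: 15.58
tcp_pos: [481.5, 59.2, 64.1]
ee_rot: [0.765, 0.644, 0.003, -0.001]
force: [-5.6, 4.0, 8.8]
finger_gap: 0.311
grasp_force: 60.1
```

Run:
```python
from m import *
p,d,ci=grab('wrist','w7.png')
g=np.array([-.1716,-.9852]);h=np.array([.9852,-.1716]);c=np.array([493.3,125.5])
for cam in ('wrist','side','top'):
    if cam!='wrist': p,d,ci=grab(cam,cam+'7.png')
    for n,C,z in (('ora',ORA,(8,30)),('green',GREEN,(12,30))):
        m,P=color(p,d,ci,*C,*z,(500,620),(-20,180))
        if len(P): q=P[:,:2]-c; print(cam,n,len(P),'gx',np.percentile(q@g,[2,50,98]).round(1),'gy',np.percentile(q@h,[2,50,98]).round(1))
s=sense();print(s['t'],s['tcp_pos'],s['ee_rot'],s['force'],s['finger_gap']*85, (s['tcp_pos'][:2]-c)@g,(s['tcp_pos'][:2]-c)@h)
```

```bash
python3 -c "
import cv2
a=cv2.imread('pics/w7.png');cv2.imwrite('pics/w7c.png',cv2.resize(a[120:270,270:440],None,fx=4,fy=4,interpolation=cv2.INTER_CUBIC))"
```

```text
wrist ora 395 gx [64.8 67.5 70.3] gy [29.9 45.5 62. ]
wrist green 355 gx [83.  85.1 92.3] gy [69.9 79.  88.7]
side ora 16 gx [64.5 66.9 70.4] gy [35.5 48.  59.8]
side green 20 gx [83.2 85.6 91.2] gy [71.5 80.1 88.9]
top green 9 gx [88.2 90.2 92.6] gy [76.3 82.2 87.6]
15.725 [481.52326595  59.31661064  64.10695039] [ 7.65240736e-01  6.43738556e-01  2.59250212e-03 -7.51811116e-04] [-5.88868141  4.13183557  9.65620535] 26.52107976777912 67.2247627629533 -0.2453687725309326
```

View pics/w7c.png

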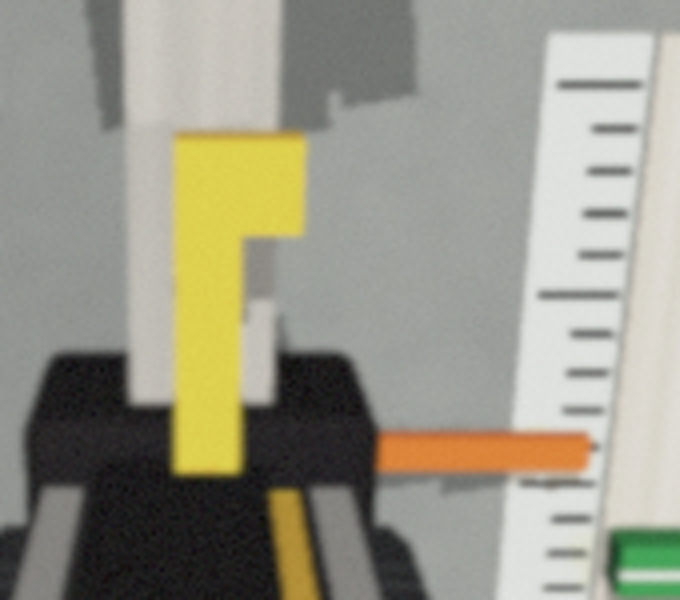

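Released and drawn: pointer tip at crop (590,452), rider line near (660,577), ~20 mm to go.

Create q.py:
```python
from m import *
import sys
g=np.array([-.1716,-.9852]);h=np.array([.9852,-.1716]);c=np.array([493.3,125.5])
for cam in ('wrist','side'):
    p,d,ci=grab(cam,cam+sys.argv[1]+'.png');W=world(ci,d);q=W[...,:2]-c;gx=q@g;gy=q@h
    hsv=cv2.cvtColor(p,cv2.COLOR_BGR2HSV)
    m,P=color(p,d,ci,*ORA,8,30,(500,620),(-20,180)); a=gx[m];b=gy[m]
    print(cam,'ora gx',np.percentile(a,[2,50,98]).round(1),'tip',np.percentile(a[b>np.percentile(b,98)-8],[5,50,95]).round(1),'gy',np.percentile(b,98).round(1),'slope',np.polyfit(b,a,1)[0].round(3))
    box=(gx>80)&(gx<96)&(gy>71)&(gy<87)&(W[...,2]>17.5)&(W[...,2]<23)
    wl=box&(hsv[...,1]<90)&(hsv[...,2]>120); gr=box&(hsv[...,1]>120)
    print('  line',wl.sum(),np.percentile(gx[wl],[5,50,95]).round(1) if wl.any() else '','greentop',gr.sum(),np.percentile(gx[gr],[3,50,97]).round(1) if gr.any() else '',np.median(W[box][:,2]))
s=sense();print(s['t'],s['tcp_pos'],s['force'],s['finger_gap']*85,(s['tcp_pos'][:2]-c)@g)
```

```text
(no output)
```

advance:
  segments: {"rows":[[-0.1, 0, 0, 0, 0, 0], [-0.2, 0, 0, 0, 0, 0], [-0.3, 0, 0, 0, 0, 0], [-0.38, 0, 0, 0, 0, 0], [-0.38, 0, 0, 0, 0, 0], [-0.38, 0, 0, 0, 0, 0], [-0.38, 0, 0, 0, 0, 0]]}

```text
t: 16.6
tcp_pos: [478.2, 40.6, 64.1]
ee_rot: [0.765, 0.644, 0.003, -0.001]
force: [-5.2, 4.9, 9.1]
finger_gap: 0.309
grasp_force: 60.3
```

```bash
python3 q.py 8
python3 -c "
import cv2
a=cv2.imread('pics/wrist8.png');cv2.imwrite('pics/w8c.png',cv2.resize(a[130:280,320:440],None,fx=4,fy=4,interpolation=cv2.INTER_CUBIC))"
```

```text
wrist ora gx [83.7 86.4 89.2] tip [84.  86.3 88.9] gy 62.3 slope 0.0
  line 100 [87.2 88.4 89.8] greentop 218 [83.1 85.2 92. ] 20.07660491243024
side ora gx [82.4 85.7 87.4] tip [82.5 85.8 86.8] gy 61.6 slope -0.014
  line 6 [88.1 92.  92.9] greentop 7 [83.5 85.1 87.1] 19.269076064250385
16.7 [478.27029305  40.64240137  64.10155535] [-6.24853074  5.57762534 10.08775396] 26.48223926816682 86.18080387885527
```

View pics/w8c.png

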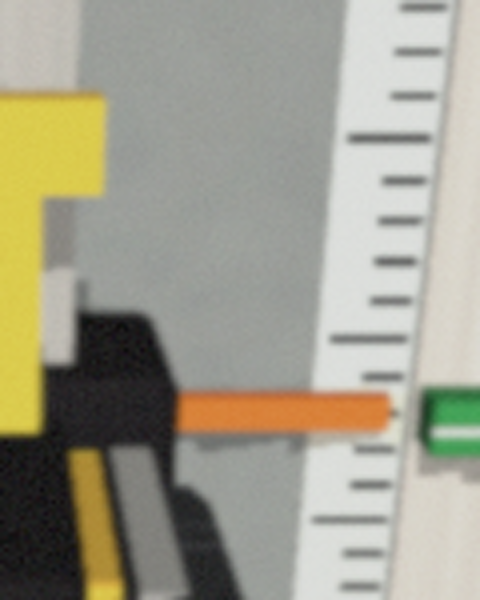

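In the tool's units: -2.2 mm is -0.044, -1 mm is -0.02.

advance:
  segments: {"rows":[[-0.02, 0, 0, 0, 0, 0], [-0.044, 0, 0, 0, 0, 0], [-0.044, 0, 0, 0, 0, 0], [-0.044, 0, 0, 0, 0, 0], [-0.044, 0, 0, 0, 0, 0]]}

```text
t: 17.32
tcp_pos: [477.9, 38.8, 64.1]
ee_rot: [0.765, 0.644, 0.003, -0.001]
force: [-5.8, 5.8, 9.6]
finger_gap: 0.307
grasp_force: 60.3
```

```bash
python3 q.py 9
python3 -c "
import cv2
a=cv2.imread('pics/wrist9.png');cv2.imwrite('pics/w9c.png',cv2.resize(a[190:270,360:460],None,fx=6,fy=6,interpolation=cv2.INTER_CUBIC))"
```

```text
wrist ora gx [85.4 88.3 91. ] tip [86.  88.5 90.8] gy 62.1 slope 0.007
  line 118 [87.  88.4 93.3] greentop 236 [83.1 85.6 92.3] 20.19437605264477
side ora gx [83.8 87.  89.7] tip [84.4 86.9 87.2] gy 60.6 slope -0.071
  line 4 [89.1 90.2 91.8] greentop 7 [82.  84.8 85.6] 20.45310489021267
17.425 [477.95392084  38.81587196  64.09198573] [-4.24497799  5.1533969  10.01951147] 26.31392305046082 88.03459012427113
```

View pics/w9c.png

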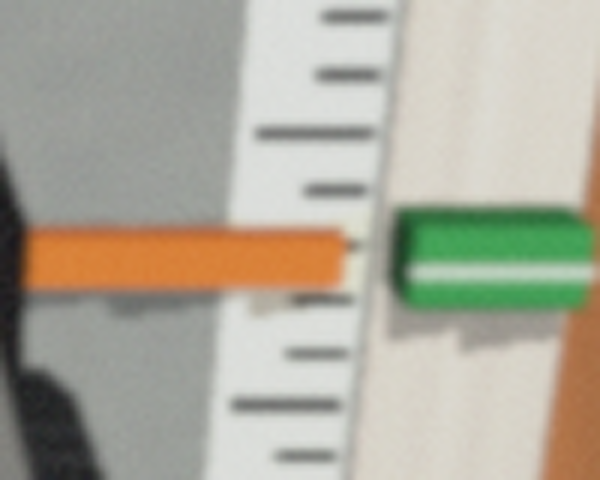

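The tip (345,260) sits 11 px above the rider line (271). That matches the 3 mm height parallax, and depth puts both at about 88.4 mm.

```bash
python3 -c "
from bench import *
print(finish_job())"
```

```text
the job is handed in; nothing more can be done
None
```

I handed the job in at about 17.4 s with the red and blue heel blocks in their matching bins. The arm is drawn out about 88 mm and held there with the button squeezed. By camera depth, the pointer tip and the rider's white line were both at about 88.4 mm. The judge's result was not shown.

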